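# Set the bin under the funnel and hold the spring gate open at its mark

## Robot

A 6-joint arm with a two-finger parallel gripper is mounted at the origin on the work surface. World frame = base frame: x ahead of the robot, y to its left, z up, the work surface at z = 0. Lengths are in m, angles in rad, forces in N, time in s.
With the tool pointing down it reaches from about 0.35 to 0.975 m from the base axis. Payload 4.9 kg.
Tool frame: the origin (TCP) lies midway between the tips of the shut fingers; the grasp point (between the pads) lies 19 mm behind it; z points along the fingers, y is the line along which they close (so a half turn about z gives the same grasp; the last joint's range is limited). The gripper opens to 85 mm and grips with 20 to 120 N. Pads are 22 mm wide; open, the fingers measure 114 mm over their backs; the gripper's body (76 mm by 85 mm) begins 54 mm behind the grasp point. The pads swing forward as they close: fully open they stand 13 mm farther back than shut.
Start: joints at [1.074, 0.053, 1.613, -0, 1.476, -0.119], TCP at [0.231, 0.581, 0.231] pointing down, gripper open.
Joint ranges: [-3.01, 3.01], [-1.01, 2.22], [0.06, 2.58], [-1.02, 4.17], [0.09, 2.62], [-3.14, 3.14]. Speed limits (rad/s): [2.57, 2.57, 3.14, 3.14, 3.14, 3.14].

## Interface

Orientations are given as a unit quaternion [w, x, y, z].
In Python, from plant import manip gives the robot as it stands.
- The arm moves only by the tool carry_out, never from a script. Its argument "moves" is a list of rows, each a list of 7 numbers: the opening, from 0 (shut) to 1 (fully open), then the shift along the tool's x, y, z normalised to -1 to 1, where 1 is 0.4 m, then the turn, a rotation vector about the tool's x, y, z normalised to -1 to 1, where 1 is 0.5 rad. In form: [[grip, dx, dy, dz, rx, ry, rz], ...]. A call has 1 to 8 rows; each row is the pose to reach, as a shift and turn from the pose commanded when the call began, along the tool's axes at that moment; what a row does not reach only later rows make up. A row lasts 1/12 s, in which the tool goes at most 41.7 mm and 7.16 degrees, less where a joint would pass 70% of its speed; a pose out of reach is approached as far as the arm can. A call with a number of a shift or a turn outside -1 to 1 is refused whole. A call with a gripper value outside its range is refused whole. The fingers move at their own pace and stop on an object; the grip force is fixed at half the most. Time passes only in rows, so rows that repeat a pose let the fingers close. It gives the time, the measured TCP pose, the force and the opening at its end, in the units of the state.
- manip.state(): the state, without advancing time (a new reading comes with each control period).
- manip.grab_frame(name): name is "side" or "top"; returns the picture (384x512x3 uint8, red, green, blue); there is no depth.
- manip.camera_info(name): a dict with "intrinsics" (3x3 intrinsics, pixels), "extrinsics" (4x4, takes a point from world to camera coordinates). Camera axes: x right, y down, z forward; pixel columns grow to the right and rows downward; lengths in m; the calibration is good to about 2 mm. A picture is of the moment at which its call begins. camera_info takes no time and is no camera call.
- manip.job_done(): hands the job in, once; it reports no verdict.
The state is a dict: "time": time; "joint_pos": joint angles; "joint_vel": joint speeds; "joint_efforts": joint torques, N m; "tool_pos": TCP position; "tool_rot": TCP orientation; "contact_force": force on the tool from outside, world axes, zero at the start; "ft_torque": the same for the moment, N m; "gripper_width": opening from 0.0 (shut) to 1.0 (fully open).
Only numpy, scipy, OpenCV 4.12 (cv2) and the standard library are available. Lean on these libraries where they do the work, as an engineer would, in place of code of your own. Each camera call takes 0.05 s, during which the arm holds its last target. There are 200 camera calls.

## Task

Slide the open steel recovery bin along the bench, without lifting or tipping it, until it stands centred under the spout of the funnel. Only then pull the upright knurled brass knob of the funnel's spring-return gate out along its rails until the pointer at the knob's foot lines up with the index mark clamped on the rail, and keep it there: the program finishes while the gripper still holds the gate open at the mark. Leave the housing shell and the lens disc where they lie.

Things in the scene. Friction and masses are not known exactly. Their poses are not given: they have to be found in the camera images.
- stand: Fixed funnel stand. Origin on the bench (z=0) below the funnel's axis; -y: way the gate is pulled out; +y: side where the bin starts; +x: away from the robot. Funnel rim 116 mm across at 197 mm height. Thin column (foot 50 x 80 mm) at x=+135 mm. Two rails, 68 mm apart over all, top at 117 mm, run to a slim post at y=-315 mm. Free below the spout and rails up to 86 mm.
- spout (a point): Centre of the spout's lower mouth (46 mm across), on the funnel's axis, 86 mm above the bench: the bin is to be centred below it.
- bin: Loose open steel bin, 130 mm (its x) by 220 mm (its y) by 60 mm high, walls 4 mm, about 0.55 kg. Origin: centre of its underside. Starts on the stand's +y side, its long y axis within 0.3 rad of the stand's y, centre 150 to 230 mm from the funnel's axis; the end wall away from the funnel is free to be pushed.
- gate (a joint): Travel of the gate in m: 0 shut, grows as the knob is pulled to the stand's -y, stop at 0.085. A spring pulls it shut with about 4 N at 0, rising by 0.7 N per 10 mm.
- knob (a point): Point on the axis of the knurled brass knob, 150 mm above the bench. Upright cylinder, 24 mm diameter (26 over knurls), from 112 to 162 mm height. Moves with the gate; shut, it lies 180 mm from the funnel's axis along the stand's -y. Free all round above the rails (117 mm) but for the pointer at its foot (top at 120 mm).
- pointer (a point): Tip of the 4 mm wide steel pointer at the foot of the knob, 44 mm from the knob's axis towards the stand's +x, 118.5 mm above the bench; it moves with the gate.
- mark: Index mark: dark steel clamp, 24 x 14 mm, on the +x rail, with a 4 mm thick upright blade 4 to 22 mm outside its origin, top at 130 mm; its place along the rail varies (40 to 65 mm of gate travel). Origin: mid-clamp, at the pointer tip's height and line; same yaw as the stand. Pointer and mark line up when they have the same y in the stand's frame; the pointer can pass it.
- shell: Grey ABS housing shell, open tray 75 x 110 x 34 mm, lying beyond the rails; leave it alone. Origin: centre of its underside.
- lens: Amber lens disc, 60 mm diameter, 13 mm high, lying on the robot's side of the rails; leave it alone. Origin: centre of its underside.
- clipboard: Fixed plywood clip board 140 x 190 mm, at most 19 mm high, with a green circuit card under a steel spring clip, beyond the bin's path; not needed. Origin: centre of its underside.

How it is judged:
By the outcome, as a careful person would: the job done as asked, in the order asked, and still so for the second after the job is handed in, while the arm keeps its last pose, push and grip.
It also fails if it takes over 50 s, if anything falls off the work surface, if the arm or the gripper's body presses on something with over 40 N, if the wrist force passes 120 N, or if a joint passes its speed limit or range.

## Working session

There is one attempt and no reset: what is moved stays moved. The work goes in short steps, Python scripts to look and compute and a tool call to move; the robot and the scene stay as the last step left them, time stands still between calls to the robot, and variables do not carry over. Pictures are saved under pics/ and viewed, on a budget of 10 in all, crops included, one or two more only if the job needs it, and the job is handed in when it is done.

Besides the shell and the picture viewer there is one more tool, called after "Request:" as name(argument=value, ...) on one line, values as JSON. carry_out: Moves the arm, as the interface text tells. Scaled input: -1 to 1 covers 0.4 m each way for a shift and 0.5 rad each way for a turn. Its arguments: {"type":"object","properties":{"moves":{"type":"array"}},"required":["moves"]}

```bash
mkdir -p pics
cat > h.py <<'E'
import numpy as np, cv2
from plant import manip
def cam(n):
    c=manip.camera_info(n); return np.array(c["intrinsics"]),np.array(c["extrinsics"])
def snap(n,f):
    im=manip.grab_frame(n); cv2.imwrite('pics/%s.png'%f,im[:,:,::-1]); return im
def ray(n,uv):
    K,E=cam(n); R=E[:3,:3]; o=-R.T@E[:3,3]
    d=R.T@np.linalg.solve(K,[uv[0],uv[1],1.]); return o,d/np.linalg.norm(d)
def plane(n,uv,z):
    o,d=ray(n,uv); return o+d*(z-o[2])/d[2]
def tri(uva,uvb,a='side',b='top'):
    o1,d1=ray(a,uva);o2,d2=ray(b,uvb)
    s=np.linalg.lstsq(np.c_[d1,-d2],o2-o1,rcond=None)[0]
    p,q=o1+s[0]*d1,o2+s[1]*d2; return (p+q)/2,np.linalg.norm(p-q)
def proj(n,P):
    K,E=cam(n); p=(E[:3,:3]@np.atleast_2d(P).T+E[:3,3:4]); q=K@p; return (q[:2]/q[2]).T
E
python3 - <<'E'
from h import *
np.set_printoptions(precision=3,suppress=True)
for n in('side','top'):
    snap(n,n+'0'); K,E=cam(n); print(n,K,E,-E[:3,:3].T@E[:3,3])
s=manip.state();print(s)
E
```

```text
side [[445.02    0.    262.852]
 [  0.    445.02  187.082]
 [  0.      0.      1.   ]] [[ 0.987 -0.16   0.004 -0.566]
 [-0.11  -0.699 -0.706  0.115]
 [ 0.116  0.697 -0.708  1.055]
 [ 0.     0.     0.     1.   ]] [ 0.45  -0.745  0.83 ]
top [[351.332   0.    259.115]
 [  0.    351.332 196.924]
 [  0.      0.      1.   ]] [[-0.    -1.    -0.006 -0.077]
 [-0.997  0.001 -0.08   0.575]
 [ 0.08   0.006 -0.997  1.028]
 [ 0.     0.     0.     1.   ]] [ 0.491 -0.084  1.07 ]
{'time': 0.1, 'joint_pos': array([ 1.074,  0.053,  1.614,  0.   ,  1.476, -0.119]), 'joint_vel': array([ 0.001, -0.001, -0.003,  0.001, -0.001, -0.   ]), 'joint_efforts': array([  0.001, -39.49 , -37.136,  -0.   ,   0.004,   0.   ]), 'tool_pos': array([0.23, 0.58, 0.23]), 'tool_rot': array([-0.   ,  0.188,  0.982, -0.001]), 'contact_force': array([-0.431,  0.296, -0.23 ]), 'ft_torque': array([-0.031,  0.008,  0.034]), 'gripper_width': 0.9958489041113067}
```

View pics/side0.png

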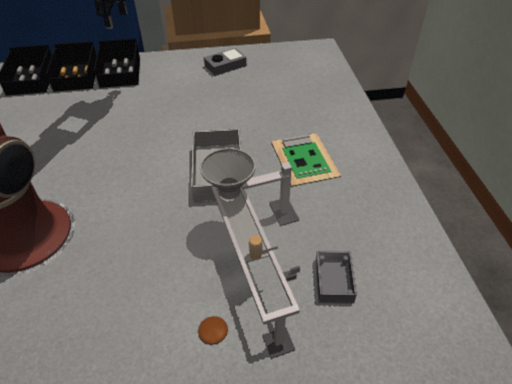

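View pics/top0.png

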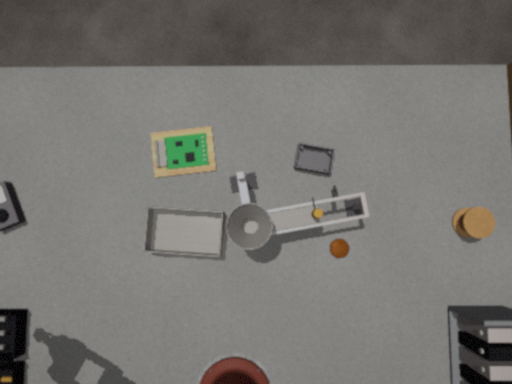

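Run:
```python
from h import *
t=cv2.imread('pics/top0.png');s=cv2.imread('pics/side0.png')
a=cv2.resize(t[175:265,140:380],None,fx=3.33,fy=3.33,interpolation=cv2.INTER_CUBIC)
b=cv2.resize(s[125:205,185:305],None,fx=3.3,fy=3.3,interpolation=cv2.INTER_CUBIC)
c=cv2.resize(s[225:305,220:340],None,fx=3.3,fy=3.3,interpolation=cv2.INTER_CUBIC)
W=np.zeros((600,800,3),np.uint8);W[:a.shape[0],:a.shape[1]]=a
W[320:320+b.shape[0],:b.shape[1]]=b;W[320:320+c.shape[0],400:400+c.shape[1]]=c
cv2.imwrite('pics/c1.png',W)
for n,im in(('side',s),('top',t)):
    h=cv2.cvtColor(im,cv2.COLOR_BGR2HSV); m=cv2.inRange(h,(5,90,60),(28,255,255))
    for x in zip(*cv2.connectedComponentsWithStats(m)[2:]): 
        if x[0][4]>15: print(n,x[0],x[1])
```

```text
side [     0      0    512    384 190047] [256.90835425 195.10813641]
side [ 165    0  106   50 4518] [214.57436919  23.08587871]
side [162  45   4   5  18] [163.66666667  47.        ]
side [84 65  4  8 19] [85.63157895 68.05263158]
side [60 67  6  8 38] [62.76315789 70.39473684]
side [72 66  6  8 38] [74.76315789 69.39473684]
side [  0 135  13   9  43] [  4.37209302 138.02325581]
side [310 134  30  43 230] [325.1        154.69565217]
side [272 140  16  23 182] [279.75824176 150.35714286]
side [291 171  23  15 155] [299.74193548 179.50322581]
side [318 173  12   6  50] [324.   175.64]
side [250 236  12  11 103] [255.48543689 240.33980583]
side [ 26 247  19  18  74] [ 36.10810811 256.27027027]
side [251 251  11   8  59] [255.38983051 254.84745763]
side [ 13 256  14  13  60] [ 19.11666667 262.06666667]
side [  5 259   7   9  17] [  7.41176471 263.29411765]
side [198 316  30  28 639] [212.47574335 329.85915493]
top [     0      0    512    384 194325] [254.20001029 190.78793259]
top [508  63   4  23  61] [509.62295082  73.32786885]
top [509  87   3  41  63] [510.52380952 104.3015873 ]
top [167 167  48   8 136] [191.59558824 170.19852941]
top [ 453  207   42   31 1063] [473.54092192 222.06020696]
top [312 209  12  10  85] [317.29411765 213.10588235]
top [330 239  19  19 285] [338.89824561 247.98596491]
top [202 358  66  26 483] [233.96687371 369.94409938]
top [  0 376  13   7  79] [  5.84810127 379.03797468]
```

View pics/c1.png

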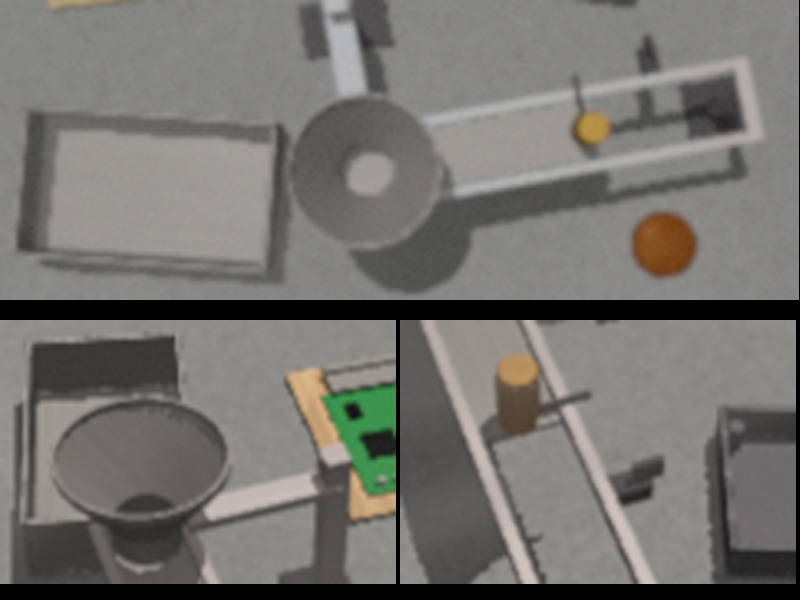

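```bash
cat > m.py <<'E'
from h import *
np.set_printoptions(precision=4,suppress=True)
T=lambda u,v:(140+u/3.333,175+v/3.333)
B=lambda u,v:(185+u/3.3,125+(v-320)/3.3)
C=lambda u,v:(220+(u-400)/3.3,225+(v-320)/3.3)
print('rim tri',tri(B(141,460),T(366,171)))
F=plane('top',T(366,171),.197);print('funnel',F, plane('side',B(141,460),.197))
print('knobtop tri',tri(C(518,371),T(594,126)))
k=plane('top',T(594,126),.162);print('knob',k,plane('side',C(518,371),.162))
print('ptr tri',tri(C(590,395),T(576,77)), plane('top',T(576,77),.1185))
v=k[:2]-F[:2];print('dist',np.linalg.norm(v),'yaw',np.arctan2(v[0],-v[1]))
for q in [(27,113),(282,124),(272,268),(20,250)]: print('bin',plane('top',T(*q),.06))
for q in [(25,343),(181,337),(22,522)]: print('binside',plane('side',B(*q),.06))
for q in [(736,60),(762,136)]: print('rail end',plane('top',T(*q),.117))
print('mark top blade',plane('top',T(649,50),.13),'side',plane('side',C(655,468),.13))
E
python3 m.py
```

```text
rim tri (array([ 0.4887, -0.0554,  0.199 ]), np.float64(0.0012933414933273104))
funnel [ 0.488  -0.0553  0.197 ] [ 0.4894 -0.0533  0.197 ]
knobtop tri (array([ 0.5223, -0.23  ,  0.1662]), np.float64(0.0002674635528722464))
knob [ 0.5226 -0.2307  0.162 ] [ 0.5226 -0.2268  0.162 ]
ptr tri (array([ 0.5649, -0.2228,  0.1253]), np.float64(0.0029411272270258417)) [ 0.564  -0.2237  0.1185]
dist 0.17877209651716688 yaw 0.1946303865958789
bin [0.5375 0.2424 0.06  ]
bin [0.5279 0.0217 0.06  ]
bin [0.4049 0.0293 0.06  ]
bin [0.4201 0.2454 0.06  ]
binside [0.4167 0.257  0.06  ]
binside [0.5478 0.2448 0.06  ]
binside [0.4038 0.0426 0.06  ]
rail end [ 0.5779 -0.3545  0.117 ]
rail end [ 0.516  -0.3741  0.117 ]
mark top blade [ 0.5849 -0.281   0.13  ] side [ 0.5927 -0.2829  0.13  ]
```

Request:
carry_out(moves=[[0.6,-0.1,-0.06,0.02,0,0,-0.1],[0.6,-0.2,-0.12,0.05,0,0,-0.2],[0.6,-0.3,-0.18,0.08,0,0,-0.3],[0.6,-0.4,-0.24,0.1,0,0,-0.4],[0.6,-0.5,-0.3,0.12,0,0,-0.5],[0.6,-0.6,-0.36,0.14,0,0,-0.636],[0.6,-0.7,-0.42,0.16,0,0,-0.636],[0.6,-0.8,-0.48,0.18,0,0,-0.636]])

```text
time: 0.77
tool_pos: [0.4296, 0.3192, 0.1665]
tool_rot: [-0.0, 0.03, 1.0, -0.0]
contact_force: [0.5, 0.2, 0.2]
gripper_width: 0.6
```

```bash
cat >> h.py <<'E'
from scipy.spatial.transform import Rotation as Ro
def go(xyz,ang):
    """print normalised row to reach TCP xyz, tool y at angle ang (world), tool down"""
    s=manip.state(); w,x,y,z=s['tool_rot']; R=Ro.from_quat([x,y,z,w])
    Y=np.array([np.cos(ang),np.sin(ang),0]);Z=np.array([0,0,-1.]);G=Ro.from_matrix(np.c_[np.cross(Y,Z),Y,Z])
    print('t',round(s['time'],2),'p',s['tool_pos'].round(4),'F',s['contact_force'].round(1),'w',round(s['gripper_width'],3))
    print('row',(R.inv().apply(np.array(xyz)-s['tool_pos'])/.4).round(4),((R.inv()*G).as_rotvec()/.5).round(4))
E
python3 -c "
from h import *
go((.4805,.246,.12),1.511)"
```

```text
t 0.77 p [0.4296 0.3192 0.1665] F [0.5 0.2 0.2] w 0.6
row [-0.138  -0.1752  0.1163] [-0.0004 -0.0007  0.0007]
```

Request:
carry_out(moves=[[0.6,-0.07,-0.09,0.06,0,0,0],[0.6,-0.138,-0.175,0.116,0,0,0],[0.6,-0.138,-0.175,0.116,0,0,0],[0.6,-0.138,-0.175,0.116,0,0,0]])

```text
time: 1.1
tool_pos: [0.4797, 0.2445, 0.1176]
tool_rot: [-0.002, 0.032, 0.999, -0.001]
contact_force: [-0.1, 0.3, -1.0]
gripper_width: 0.602
```

```bash
python3 -c "
from h import *
im=snap('side','s1');go((.4805,.246,.028),1.511)
a=cv2.resize(im[80:230,150:320,::-1],None,fx=4,fy=4,interpolation=cv2.INTER_CUBIC);cv2.imwrite('pics/s1c.png',a)"
```

```text
t 1.15 p [0.4795 0.2463 0.119 ] F [-0.7 -0.1 -0. ] w 0.596
row [-0.0034 -0.0004  0.2275] [-0.0024 -0.007  -0.0065]
```

View pics/s1c.png

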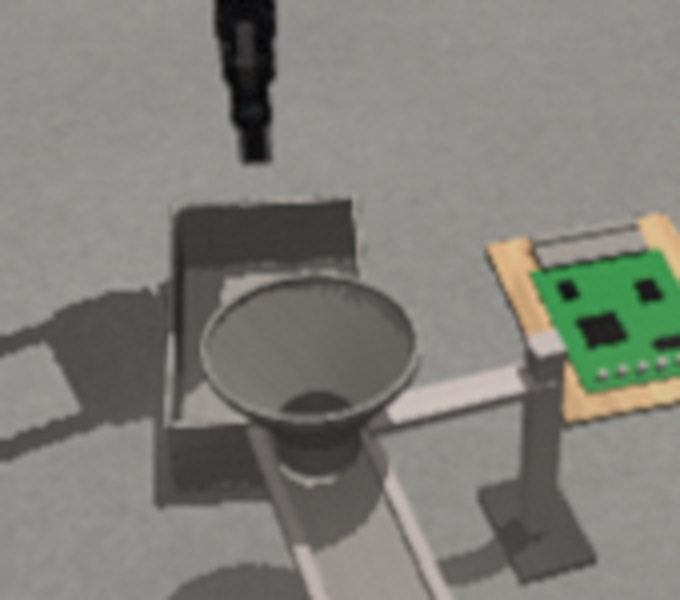

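```bash
python3 -c "
from h import *
for q in [(172,209),(354,199),(163,427)]: print(plane('side',(150+q[0]/4,80+q[1]/4),.06).round(4))
print(proj('side',[[.4795,.2463,.125],[.4805,.246,.06]])*4-[600,320])"
```

```text
[0.4178 0.2556 0.06  ]
[0.5443 0.2472 0.06  ]
[0.4015 0.041  0.06  ]
[[254.84710482 131.72777824]
 [263.24194223 208.77614114]]
```

Request:
carry_out(moves=[[0.6,-0.003,0,0.07,0,0,0],[0.6,-0.003,0,0.13,0,0,0],[0.6,-0.003,0,0.18,0,0,0],[0.6,-0.003,0,0.227,0,0,0],[0.6,-0.003,0,0.227,0,0,0],[0.6,-0.003,0,0.227,0,0,0]])

```text
time: 1.65
tool_pos: [0.4801, 0.2488, 0.0298]
tool_rot: [-0.001, 0.029, 1.0, -0.0]
contact_force: [0.6, 0.0, 0.1]
gripper_width: 0.599
```

Request:
carry_out(moves=[[0.4,0,0,0,0,0,0],[0.3,0,0,0,0,0,0],[0.2,0,0,0,0,0,0],[0.1,0,0,0,0,0,0],[0,0,0,0,0,0,0],[0,0,0,0,0,0,0],[0,0,0,0,0,0,0]])

```text
time: 2.23
tool_pos: [0.4823, 0.2489, 0.0318]
tool_rot: [0.001, 0.03, 1.0, 0.001]
contact_force: [-1.7, 2.6, 6.4]
gripper_width: 0.037
```

```bash
python3 -c "
from h import *
go((.4805,.246,.028),1.511); print(manip.state()['ft_torque'])"
```

```text
t 2.23 p [0.4823 0.2489 0.0318] F [-1.7  2.6  6.4] w 0.037
row [ 0.0041 -0.0074  0.0094] [ 0.0045  0.0044 -0.0014]
[ 0.42069291  0.17006455 -0.25185304]
```

Request:
carry_out(moves=[[0,0.001,-0.02,0,0,0,-0.02],[0,0.005,-0.07,0,0,0,-0.08],[0,0.009,-0.13,0,0,0,-0.16],[0,0.013,-0.19,0,0,0,-0.24],[0,0.017,-0.25,0,0,0,-0.32],[0,0.021,-0.31,0,0,0,-0.4],[0,0.024,-0.37,0,0,0,-0.45],[0,0.027,-0.41,0,0,0,-0.5]])

```text
time: 2.9
tool_pos: [0.4617, 0.0842, 0.0317]
tool_rot: [0.002, -0.095, 0.995, 0.001]
contact_force: [0.3, 6.2, 6.5]
gripper_width: 0.034
```

```bash
python3 -c "
from h import *
im=snap('side','s2');t=snap('top','t2');go((.4617,.0859,.03),1.761)
a=cv2.resize(im[110:230,160:320,::-1],None,fx=4,fy=4,interpolation=cv2.INTER_CUBIC)
b=cv2.resize(t[190:260,160:320,::-1],None,fx=4,fy=4,interpolation=cv2.INTER_CUBIC)
cv2.imwrite('pics/c2.png',np.vstack([a[:320],b]))"
```

```text
t 3.0 p [0.4617 0.0823 0.0317] F [-0.2 -5.8  6.8] w 0.033
row [-0.0016  0.0087  0.0043] [-0.0059  0.0039 -0.0023]
```

View pics/c2.png

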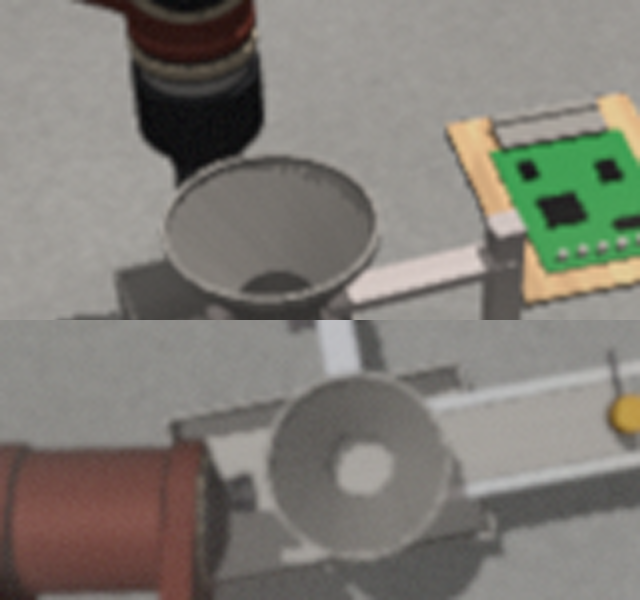

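```bash
python3 -c "
from h import *
c=[plane('top',(160+u/4,190+(v-320)/4),.06)[:2] for u,v in[(458,368),(488,522),(174,427)]]
print(c); a,b,d=c; m=(a+b)/2; e=a-b; y=a-d; yaw=np.arctan2(e[1],e[0]); print('yaw',yaw,np.arctan2(-y[0],y[1])+0, np.linalg.norm(e),np.linalg.norm(y))
for w in(.19,): Y=np.array([-np.sin(w),np.cos(w)]);C=m+.11*Y; D=C-[.4887,-.0545]; print(C,'stand offset',D@[np.cos(w),np.sin(w)],D@Y, 'diag',(b+d)/2)
"
```

```text
[array([ 0.55726113, -0.12187788]), array([ 0.44711343, -0.14288253]), array([0.51489475, 0.08228476])]
yaw 0.18843300106028543 -2.9369837194180413 0.11213255582850447 0.20851209174628582
[ 0.4814128  -0.02435974] stand offset -0.001463804339567088 0.03097411787918756 diag [ 0.48100409 -0.03029888]
```

Request:
carry_out(moves=[[0.4,0,0,0,0,0,0],[0.4,0,0,0,0,0,0],[0.4,0,0,0,0,0,0],[0.4,0,0,-0.05,0,0,0],[0.4,0,0,-0.12,0,0,0],[0.2,0,0.03,-0.16,0,0,0],[0,0,0.07,-0.16,0,0,0],[0,0,0.08,-0.16,0,0,0]])

```text
time: 3.67
tool_pos: [0.4549, 0.1178, 0.0952]
tool_rot: [0.001, -0.096, 0.995, 0.0]
contact_force: [-0.1, -0.5, -0.5]
gripper_width: 0.001
```

Request:
carry_out(moves=[[0,0,0,0,0,0,0],[0,0,0,0,0,0,0],[0,0,0,0.05,0,0,0],[0,0,0,0.11,0,0,0],[0,0,0,0.16,0,0,0],[0,0,0,0.16,0,0,0],[0,0,0,0.16,0,0,0]])

```text
time: 4.25
tool_pos: [0.4529, 0.1156, 0.0283]
tool_rot: [-0.002, -0.095, 0.995, -0.0]
contact_force: [0.3, -0.8, 0.1]
gripper_width: -0.0
```

```bash
python3 -c "
from h import *
Y=np.array([-.189,.982]);X=np.array([.982,.189]);S=np.array([.4887,-.0545])
s=manip.state();d=s['tool_pos'][:2]-S;print(d@X,d@Y); go([*(S+.130*Y),.03],1.761)"
```

```text
-0.0030458669202637276 0.17384427303142694
t 4.25 p [0.4529 0.1156 0.0283] F [ 0.3 -0.8  0.1] w -0.0
row [-0.0076 -0.1096 -0.0044] [ 0.0005 -0.0096 -0.0009]
```

Request:
carry_out(moves=[[0,-0.005,-0.02,0,0,0,0],[0,-0.005,-0.04,0,0,0,0],[0,-0.005,-0.06,0,0,0,0],[0,-0.005,-0.08,0,0,0,0],[0,-0.005,-0.095,0,0,0,0],[0,-0.005,-0.105,0,0,0,0],[0,-0.005,-0.112,0,0,0,0],[0,-0.005,-0.115,0,0,0,0]])

```text
time: 4.92
tool_pos: [0.4657, 0.0712, 0.0306]
tool_rot: [0.001, -0.095, 0.996, 0.0]
contact_force: [-0.7, 5.2, 4.6]
gripper_width: -0.002
```

```bash
cat > b.py <<'E'
from h import *
import sys
Y=np.array([-.189,.982]);X=np.array([.982,.189]);S=np.array([.4887,-.0545])
n=sys.argv[1]
im=snap('side','s'+n);t=snap('top','t'+n)
s=manip.state();d=s['tool_pos'][:2]-S;print('tool',d@X,d@Y,s['contact_force'])
a=cv2.resize(im[120:220,160:320,::-1],None,fx=3,fy=3,interpolation=cv2.INTER_CUBIC)
b=cv2.resize(t[185:260,180:340,::-1],None,fx=4,fy=4,interpolation=cv2.INTER_CUBIC)
a=np.hstack([a,np.zeros((300,160,3),np.uint8)])
cv2.imwrite('pics/c%s.png'%n,np.vstack([b,a]))
E
python3 b.py 3
```

```text
tool 0.0010039953426868888 0.1277330204979319 [0.25498306 2.4009611  1.85252216]
```

View pics/c3.png

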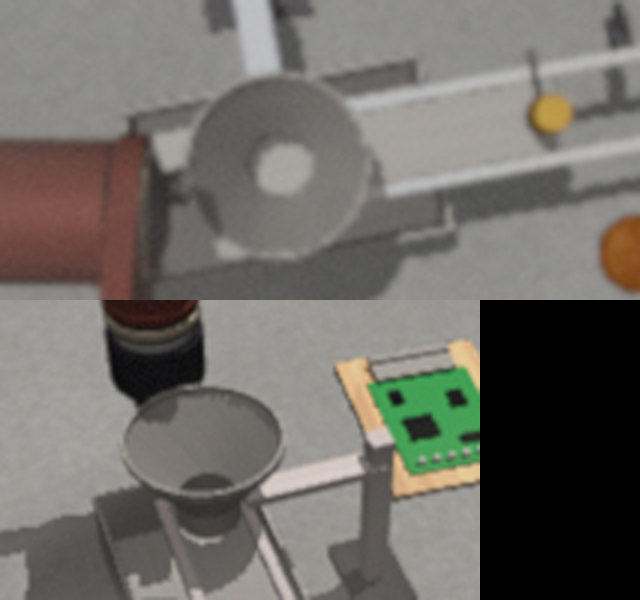

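```bash
python3 -c "
from h import *
Y=np.array([-.189,.982]);X=np.array([.982,.189]);S=np.array([.4887,-.0545])
for u,v in[(417,62),(457,238),(130,116),(160,277)]:
  d=plane('top',(180+u/4,185+v/4),.06)[:2]-S; print(d@X,d@Y)
for u,v in[(95,497)]:
  d=plane('side',(160+u/3,120+(v-300)/3),.06)[:2]-S; print('side',d@X,d@Y)
d=plane('top',(180+284/4,185+167/4),.086)[:2]-S; print('spout mouth?',d@X,d@Y)
d=plane('top',(180+280/4,185+165/4),.197)[:2]-S; print('rim',d@X,d@Y)
"
```

```text
0.05351925957390372 -0.10752876831533223
-0.07525436980866484 -0.11102355490445479
0.054445667003399034 0.10254021278392009
-0.06236079661535631 0.10202709855427716
side -0.06455456519691756 0.11320215643716078
spout mouth? -0.0023958033827173476 -0.00010440303909860566
rim -0.0007866981994977899 -0.001164873624236978
```

Request:
carry_out(moves=[[0,0,0.03,0,0,0,0],[0,0,0.08,-0.03,0,0,0],[0,0,0.15,-0.12,0,0,0],[0,0,0.24,-0.2,0,0,0],[0,0,0.33,-0.28,0,0,0],[0,0,0.42,-0.32,0,0,0],[0,0,0.5,-0.35,0,0,0],[0,0,0.5,-0.35,0,0,0]])

```text
time: 5.68
tool_pos: [0.428, 0.2721, 0.1738]
tool_rot: [0.003, -0.097, 0.995, 0.001]
contact_force: [0.6, 0.3, -0.5]
gripper_width: 0.002
```

```bash
sed -i 's/^a=cv2.*/a=cv2.resize(im[135:205,180:300,::-1],None,fx=5,fy=5,interpolation=cv2.INTER_CUBIC)/;s/^b=cv2.*/b=cv2.resize(t[195:255,200:320,::-1],None,fx=5,fy=5,interpolation=cv2.INTER_CUBIC)/;/^a=np.hs/d;s/np.vstack(\[b,a\])/np.vstack([b,a])[:600]/' b.py; sed -i 's/a\])\[:600\]/a[:300]])/' b.py; python3 b.py 4
```

```text
tool 0.0009200320555885249 0.32895491910597474 [-0.06306738 -0.02772062 -0.0568939 ]
```

View pics/c4.png

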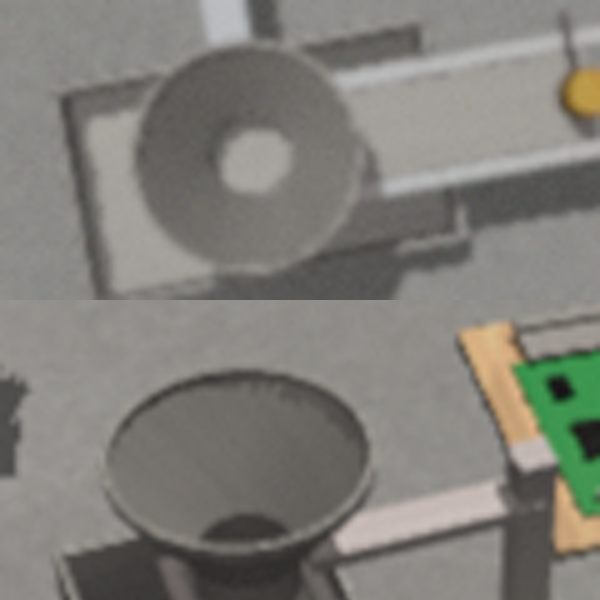

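```bash
python3 -c "
from h import *
Y=np.array([-.189,.982]);X=np.array([.982,.189]);S=np.array([.4887,-.0545])
f=lambda u,v,z:(lambda d:np.array([d@X,d@Y]))(plane('top',(200+u/5,195+v/5),z)[:2]-S)
P=np.array([f(*q,.06) for q in[(60,93),(97,300),(468,240),(421,27)]]);print(P.round(4),P.mean(0))
print('mouth',f(254.5,157,.086),'rim',f(249,156,.197))
d=plane('side',(180+60/5,135+258/5),.06)[:2]-S; print('side corner',d@X,d@Y)
rim=plane('side',(180+239/5,135+(461-300)/5),.197)[:2]-S;print('side rim',rim@X,rim@Y)
"
```

```text
[[ 0.0558  0.1037]
 [-0.0641  0.1041]
 [-0.0707 -0.11  ]
 [ 0.0538 -0.1074]] [-0.0062952 -0.0024119]
mouth [-1.38659993e-03 -1.26251693e-05] rim [-0.00057174 -0.00070142]
side corner -0.0645563904458019 0.10976532738398471
side rim 0.0013050043663313997 0.0016936997477728347
```

Request:
carry_out(moves=[[0,0,0,-0.1,0,0,0],[0,0,0,-0.2,0,0,0],[0,0,-0.03,-0.3,0,0,0],[0,0,-0.1,-0.38,0,0,0],[0,0,-0.2,-0.4,0,0,0],[0,0,-0.3,-0.4,0,0,0],[0.3,0,-0.4,-0.4,0,0,0],[0.7,0,-0.5,-0.4,0,0,0]])

```text
time: 6.45
tool_pos: [0.4647, 0.0678, 0.3283]
tool_rot: [-0.001, -0.094, 0.996, -0.001]
contact_force: [0.8, -0.3, -0.3]
gripper_width: 0.271
```

Request:
carry_out(moves=[[0.7,0,-0.1,0,0,0,0],[0.7,0,-0.2,0,0,0,0],[0.7,0,-0.3,0,0,0,0],[0.7,0,-0.4,0,0,0,0],[0.7,0,-0.5,0,0,0,0],[0.7,0,-0.6,0,0,0,0],[0.7,0,-0.7,0,0,0,0],[0.7,0,-0.77,0,0,0,0]])

```text
time: 7.12
tool_pos: [0.5215, -0.2359, 0.3271]
tool_rot: [-0.002, -0.093, 0.996, 0.0]
contact_force: [0.2, -0.4, 1.3]
gripper_width: 0.7
```

```bash
python3 -c "
from h import *
Y=np.array([-.189,.982]);X=np.array([.982,.189]);S=np.array([.4887,-.0545])
s=manip.state();d=s['tool_pos'][:2]-S;print(d@X,d@Y); go([*(S-.180*Y),.2],1.761)"
```

```text
-0.0021170881095259725 -0.18435628092163875
t 7.12 p [ 0.5215 -0.2359  0.3271] F [ 0.2 -0.4  1.3] w 0.7
row [-0.0067  0.0107  0.3178] [ 0.0015 -0.0092 -0.0095]
```

Request:
carry_out(moves=[[0.7,-0.005,0.01,0.09,0,0,0],[0.7,-0.005,0.01,0.18,0,0,0],[0.7,-0.005,0.01,0.27,0,0,0],[0.7,-0.005,0.01,0.34,0,0,0],[0.7,-0.005,0.01,0.4,0,0,0],[0.7,-0.005,0.01,0.45,0,0,0],[0.7,-0.005,0.01,0.49,0,0,0],[0.7,-0.005,0.01,0.49,0,0,0]])

```text
time: 7.78
tool_pos: [0.5198, -0.2263, 0.1271]
tool_rot: [-0.005, -0.094, 0.996, 0.003]
contact_force: [-1.5, 1.3, -0.7]
gripper_width: 0.698
```

```bash
python3 -c "
from h import *
im=snap('side','s5');go([.5227,-.2313,.13],1.761)
cv2.imwrite('pics/c5.png',cv2.resize(im[180:330,200:350,::-1],None,fx=4,fy=4,interpolation=cv2.INTER_CUBIC))"
```

```text
t 7.83 p [ 0.5212 -0.2268  0.1297] F [ 0.4 -0.4 -0. ] w 0.697
row [-0.0017 -0.0118 -0.0008] [ 0.009  -0.014  -0.0036]
```

View pics/c5.png

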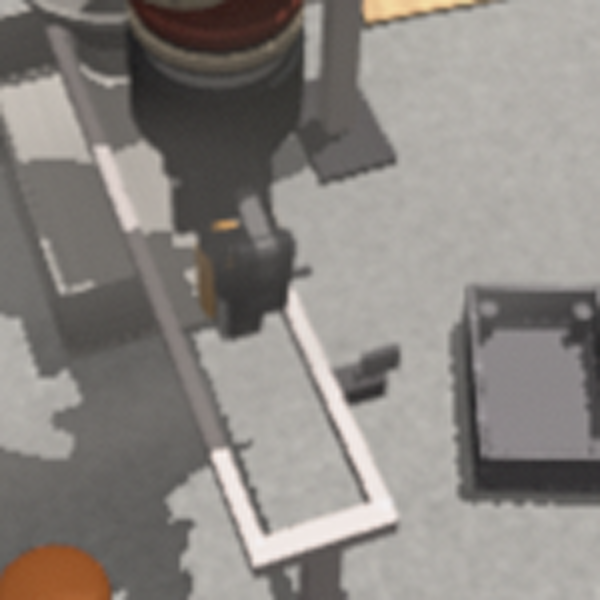

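Request:
carry_out(moves=[[0.5,0,-0.005,0,0,0,0],[0.4,0,-0.008,0,0,0,0],[0.3,0,-0.008,0,0,0,0],[0.2,0,-0.008,0,0,0,0],[0.1,0,-0.008,0,0,0,0],[0.1,0,-0.008,0,0,0,0],[0.1,0,-0.008,0,0,0,0]])

```text
time: 8.42
tool_pos: [0.5255, -0.2297, 0.136]
tool_rot: [0.0, -0.095, 0.995, -0.0]
contact_force: [-3.4, 3.1, 7.7]
gripper_width: 0.256
```

```bash
python3 -c "
from h import *
Y=np.array([-.189,.982]);X=np.array([.982,.189]);S=np.array([.4887,-.0545])
s=manip.state();d=s['tool_pos'][:2]-S;print(d@X,d@Y); go([*(S-.236*Y),.13],1.761)"
```

```text
0.0030670454420636648 -0.1789750238779623
t 8.42 p [ 0.5255 -0.2297  0.136 ] F [-3.4  3.1  7.7] w 0.256
row [ 0.0077 -0.1426  0.0149] [-0.0001  0.0011  0.0005]
```

Request:
carry_out(moves=[[0.1,0,-0.02,0,0,0,0],[0.1,0,-0.045,0,0,0,0],[0.1,0,-0.07,0,0,0,0],[0.1,0,-0.095,0,0,0,0],[0.1,0,-0.115,0,0,0,0],[0.1,0,-0.13,0,0,0,0],[0.1,0,-0.14,0,0,0,0],[0.1,0,-0.14,0,0,0,0]])

```text
time: 9.08
tool_pos: [0.5357, -0.2844, 0.1359]
tool_rot: [-0.001, -0.095, 0.995, 0.001]
contact_force: [-5.9, 7.0, 8.6]
gripper_width: 0.259
```

```bash
cat > g.py <<'E'
from h import *
import sys
n=sys.argv[1]
Y=np.array([-.189,.982]);X=np.array([.982,.189]);S=np.array([.4887,-.0545])
s=manip.state();d=s['tool_pos'][:2]-S;print('tool',d@X,d@Y,s['contact_force'],s['gripper_width'],s['time'])
im=snap('side','s'+n);t=snap('top','t'+n)
a=cv2.resize(im[220:295,250:320,::-1],None,fx=8,fy=8,interpolation=cv2.INTER_CUBIC)[:600,:390]
a=cv2.resize(im[235:295,260:310,::-1],None,fx=8,fy=8,interpolation=cv2.INTER_CUBIC)
b=cv2.resize(t[180:240,300:350,::-1],None,fx=8,fy=8,interpolation=cv2.INTER_CUBIC)
cv2.imwrite('pics/c%s.png'%n,np.hstack([a,b]))
E
python3 g.py 6
```

```text
tool 0.0026611785448060095 -0.23465260944810157 [-5.87960835  6.96918266  8.56052711] 0.25865612558526946 9.0833
```

View pics/c6.png

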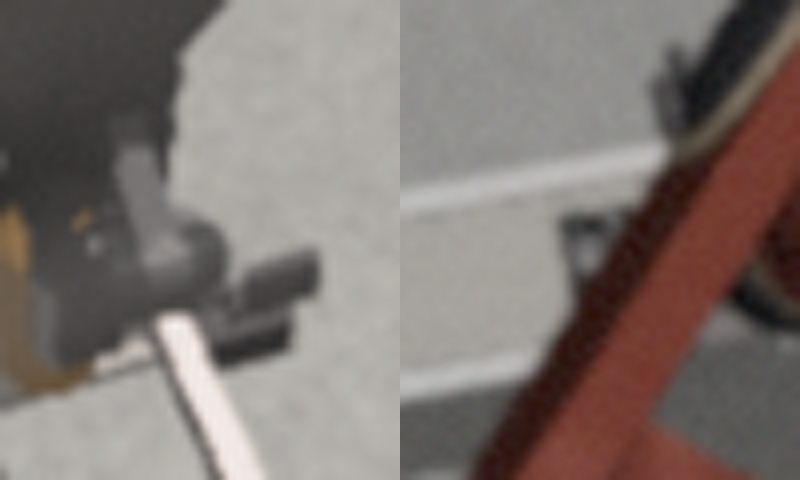

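Run:
```python
from h import *
s=cv2.imread('pics/s4.png');t=cv2.imread('pics/t4.png')
# average several unobstructed frames
s=np.mean([cv2.imread('pics/s%s.png'%k).astype(float) for k in '1234'],0).astype(np.uint8)
t=np.mean([cv2.imread('pics/t%s.png'%k).astype(float) for k in '234'],0).astype(np.uint8)
a=cv2.resize(s[238:288,265:305],None,fx=10,fy=10,interpolation=cv2.INTER_CUBIC)
b=cv2.resize(t[182:232,305:345],None,fx=10,fy=10,interpolation=cv2.INTER_CUBIC)
W=np.hstack([a,b]);
W=cv2.convertScaleAbs(W,alpha=1.5)
cv2.imwrite('pics/c7.png',W)
```

```text
(no output)
```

View pics/c7.png

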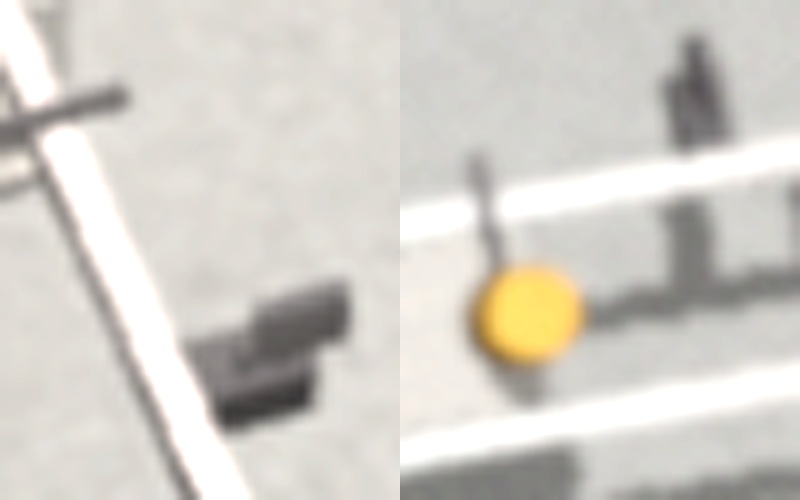

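```bash
python3 -c "
from h import *
Y=np.array([-.189,.982]);X=np.array([.982,.189]);S=np.array([.4887,-.0545])
st=lambda P:(round((P[:2]-S)@X,4),round((P[:2]-S)@Y,4),round(P[2],4))
s=lambda u,v:(264.5+.5+u/10-.45,238+v/10-.45); t=lambda u,v:(305+(u-400)/10-.45,182+v/10-.45)
for n,a,b,z in[('blade outer',(350,290),(694,40),.13),('blade mid',(300,298),(699,72),.13),('ptr tip',(125,96),(478,157),.1185),('ptr 10in',(60,112),(484,195),.1195)]:
  p,e=tri(s(*a),t(*b)); print(n,st(p),round(e,4),'side',st(plane('side',s(*a),z)),'top',st(plane('top',t(*b),z)))
for u,v in[(185,357),(215,372),(312,360)]: print('clamp side',st(plane('side',s(u,v),.1185+.004)))
"
```

```text
blade outer (np.float64(0.0642), np.float64(-0.2405), np.float64(0.1334)) 0.0013 side (np.float64(0.0659), np.float64(-0.2386), np.float64(0.13)) top (np.float64(0.0638), np.float64(-0.2411), np.float64(0.13))
blade mid (np.float64(0.0549), np.float64(-0.2396), np.float64(0.1343)) 0.0001 side (np.float64(0.0563), np.float64(-0.237), np.float64(0.13)) top (np.float64(0.0551), np.float64(-0.2406), np.float64(0.13))
ptr tip (np.float64(0.0441), np.float64(-0.1785), np.float64(0.1254)) 0.0001 side (np.float64(0.0461), np.float64(-0.1736), np.float64(0.1185)) top (np.float64(0.0445), np.float64(-0.1796), np.float64(0.1185))
ptr 10in (np.float64(0.0323), np.float64(-0.1776), np.float64(0.1248)) 0.0031 side (np.float64(0.0322), np.float64(-0.1736), np.float64(0.1195)) top (np.float64(0.034), np.float64(-0.1789), np.float64(0.1195))
clamp side (np.float64(0.0332), np.float64(-0.2372), np.float64(0.1225))
clamp side (np.float64(0.0372), np.float64(-0.2423), np.float64(0.1225))
clamp side (np.float64(0.0554), np.float64(-0.246), np.float64(0.1225))
```

Request:
carry_out(moves=[[0.1,0,-0.005,0,0,0,0],[0.1,0,-0.01,0,0,0,0],[0.1,0,-0.015,0,0,0,0],[0.1,0,-0.017,0,0,0,0],[0.1,0,-0.017,0,0,0,0],[0.1,0,-0.017,0,0,0,0]])

```text
time: 9.68
tool_pos: [0.5367, -0.2903, 0.1359]
tool_rot: [-0.001, -0.095, 0.995, 0.001]
contact_force: [-6.8, 7.9, 8.5]
gripper_width: 0.261
```

```bash
sed -i 's/alpha/alpha/' g.py
cat >> g.py <<'E'
f=[manip.grab_frame('side').astype(float) for _ in range(4)]
a=np.mean(f,0).astype(np.uint8)[245:295,262:312,::-1]
a=cv2.convertScaleAbs(cv2.resize(a,None,fx=12,fy=12,interpolation=cv2.INTER_CUBIC),alpha=1.8)
cv2.imwrite('pics/d%s.png'%n,a)
st=lambda x,y,z:np.r_[S+x*X+y*Y,z]
# predicted side pixel of pointer tip for several gate travels, corrected by the initial residual
c=np.array([277.05,247.15])-proj('side',st(.044,-.18,.1185))
print('resid',c)
for g in(.056,.060,.062,.064): print(g,((proj('side',st(.044,-.18-g,.1185))+c-[262,245]+.45)*12).round())
E
python3 g.py 8
```

```text
tool 0.002587645259415138 -0.24066027822227962 [-6.7681838   7.92133622  8.4900725 ] 0.2609582304316454 9.6833
resid [[-0.20037684 -2.72594009]]
0.056 [[315. 300.]]
0.06 [[325. 320.]]
0.062 [[330. 330.]]
0.064 [[335. 341.]]
```

View pics/d8.png

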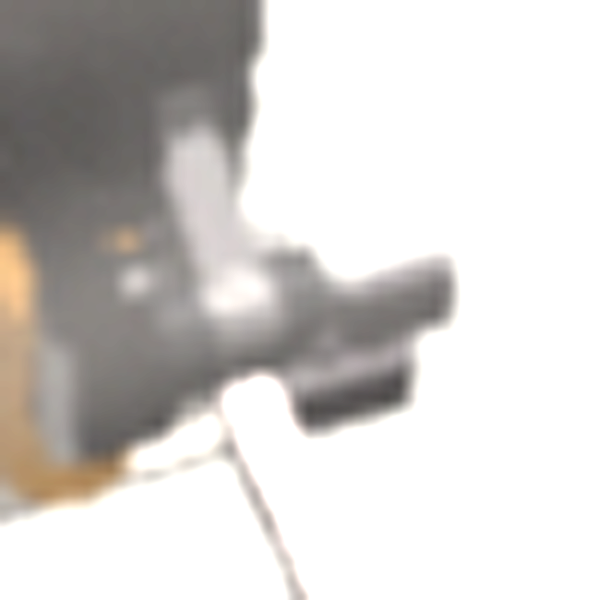

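Request:
carry_out(moves=[[0.1,0,-0.002,0,0,0,0],[0.1,0,-0.002,0,0,0,0],[0.1,0,-0.002,0,0,0,0]])

```text
time: 10.23
tool_pos: [0.5369, -0.2911, 0.136]
tool_rot: [-0.001, -0.095, 0.995, 0.001]
contact_force: [-6.6, 7.2, 7.9]
gripper_width: 0.26
```

Run:
```python
from h import *
Y=np.array([-.189,.982]);X=np.array([.982,.189]);S=np.array([.4887,-.0545])
s=manip.state();d=s['tool_pos'][:2]-S;print('tool',d@X,d@Y,s['time'])
a=np.mean([manip.grab_frame('side').astype(float) for _ in range(10)],0)[262:284,280:304,::-1]
ref=np.mean([cv2.imread('pics/s%s.png'%k).astype(float) for k in '1234'],0)[262:284,280:304]
f=lambda a:cv2.resize(np.clip((a-20)*2.2,0,255).astype(np.uint8),None,fx=16,fy=16,interpolation=cv2.INTER_CUBIC)
cv2.imwrite('pics/d9.png',np.hstack([f(a),f(ref)]))
```

```text
tool 0.0025936291173640487 -0.24140459640405584 10.2333
```

View pics/d9.png

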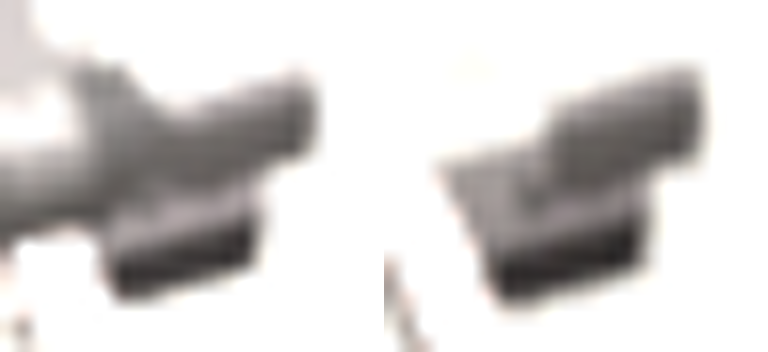

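```bash
python3 -c "
from h import *
s=manip.state();print(s['time'],s['tool_pos'],s['gripper_width'],s['contact_force']);print(manip.job_done())"
```

```text
10.7333 [ 0.53686238 -0.29103056  0.13593743] 0.2609857630685603 [-6.36436928  7.58295014  8.26043959]
the job is handed in; nothing more can be done
None
```

The bin stands under the spout, and I handed the job in at 10.7 s with the gripper still holding the gate open at the mark.

- **Bin:** I gripped its far end wall, slid it along the bench and turned it in line with the stand, then pushed the last ~30 mm with the closed fingers. The last look put its centre about 2 mm off the spout in y and 1–5 mm off towards the robot in x. The two cameras disagree by a few millimetres, and I left that offset uncorrected. I did not measure the bin again after the gate was pulled.
- **Gate:** I gripped the knob and pulled about 62.4 mm, going by the tool reading. The mark measured 61.6–62 mm from the top view and both views together, and about 63–64 mm from the side view alone. Heights found from the two views came out 3–7 mm above the stated ones for the pointer, mark and knob, so I trusted differences more than absolute positions.
- **Last check:** the fingers partly hid the pointer. In the side close-up it lay level with the blade of the mark to within about 1 mm, as far as I could see. The grip was steady at the end, with about 10 N along the bench and 8 N upward on the tool.
- **Other items:** the moves kept clear of the shell and lens disc. I viewed 12 pictures, two over the budget of 10.

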